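# Press the glued stool feet home in order

## Task

Three freshly glued buffer feet in the upturned stool frame still stand proud: with a fingertip, gently push the white one fully home, then the black one, then the red one, in that order and without touching one before its turn. Do not touch the green foot, which is not glued yet, and do not press on the frame. Nothing is to be picked up or pulled out; leave the glue bottle, the wax tin and the mallet where they are.

Things in the scene. Friction and masses are not known exactly. Their poses are not given: they have to be found in the camera images.
- frame: stool seat frame of medium brown wood lying upside down and flat, clamped immovably to the bench: 260 mm (its x) by 340 mm (its y), rails 50 mm wide and 32 mm thick, open in the middle. Origin: centre of the frame at bench level. Two buffer feet are on the near rail (its -x side), one on each side rail. Two blue hold-down clamps, 62 mm high, grip the far corners (its +x side)
- pale: white buffer foot: its fixed hole in a rail, origin on the rail's top face at the hole's centre, z up (32 mm above the bench). Which of the four feet is in which of the four places changes from start to start
- pale_top (a point): centre of the top of the white cap, moves with it. Cap: flat-topped disc 36 mm across (top face 30 mm), on a rubber cushion that gives 1 mm per 3 N (5 mm at most) and springs back, above a steel seat 34 mm across on a 12 mm stem. Cap top to seat underside 16 mm: fully home and untouched, the seat lies on the rail and the cap's top is 16 mm above the rail (48 mm above the bench)
- pale_plug (a joint): how far the white foot's stem is pressed in, m: 0 = seat 14 mm above the rail, 0.014 = fully home, stopped by the rail. Starts at 0 to 0.004. Tight sliding fit: moves at about 4 N and stays where it is left; pulling on it makes the value fall (down to -0.008)
- black: black buffer foot: its fixed hole in a rail, origin on the rail's top face at the hole's centre, z up (32 mm above the bench). Which of the four feet is in which of the four places changes from start to start
- black_top (a point): centre of the top of the black cap, moves with it. Cap: flat-topped disc 36 mm across (top face 30 mm), on a rubber cushion that gives 1 mm per 3 N (5 mm at most) and springs back, above a steel seat 34 mm across on a 12 mm stem. Cap top to seat underside 16 mm: fully home and untouched, the seat lies on the rail and the cap's top is 16 mm above the rail (48 mm above the bench)
- black_plug (a joint): how far the black foot's stem is pressed in, m: 0 = seat 14 mm above the rail, 0.014 = fully home, stopped by the rail. Starts at 0 to 0.004. Tight sliding fit: moves at about 4 N and stays where it is left; pulling on it makes the value fall (down to -0.008)
- red: red buffer foot: its fixed hole in a rail, origin on the rail's top face at the hole's centre, z up (32 mm above the bench). Which of the four feet is in which of the four places changes from start to start
- red_top (a point): centre of the top of the red cap, moves with it. Cap: flat-topped disc 36 mm across (top face 30 mm), on a rubber cushion that gives 1 mm per 3 N (5 mm at most) and springs back, above a steel seat 34 mm across on a 12 mm stem. Cap top to seat underside 16 mm: fully home and untouched, the seat lies on the rail and the cap's top is 16 mm above the rail (48 mm above the bench)
- red_plug (a joint): how far the red foot's stem is pressed in, m: 0 = seat 14 mm above the rail, 0.014 = fully home, stopped by the rail. Starts at 0 to 0.004. Tight sliding fit: moves at about 4 N and stays where it is left; pulling on it makes the value fall (down to -0.008)
- green: green buffer foot: its fixed hole in a rail, origin on the rail's top face at the hole's centre, z up (32 mm above the bench). Which of the four feet is in which of the four places changes from start to start
- green_top (a point): centre of the top of the green cap, moves with it. Cap: flat-topped disc 36 mm across (top face 30 mm), on a rubber cushion that gives 1 mm per 3 N (5 mm at most) and springs back, above a steel seat 34 mm across on a 12 mm stem. Cap top to seat underside 16 mm: fully home and untouched, the seat lies on the rail and the cap's top is 16 mm above the rail (48 mm above the bench)
- green_plug (a joint): how far the green foot's stem is pressed in, m: 0 = seat 14 mm above the rail, 0.014 = fully home, stopped by the rail. Starts at 0 to 0.004. Tight sliding fit: moves at about 4 N and stays where it is left; pulling on it makes the value fall (down to -0.008)
- glue: loose white glue bottle, red cap, 60 mm diameter, 160 mm high, 0.4 kg, standing to the robot's right of the frame; origin at the centre of its underside. Leave alone
- wax: loose wax tin, 60 mm diameter, 40 mm high, standing on the bench in the frame's opening; origin at the centre of its underside. Leave alone
- mallet: loose wooden mallet lying to the robot's left of the frame, handle along its x (200 mm long), head a 56 mm thick, 100 mm long cylinder along its y centred 75 mm from the origin towards its +x; origin at bench level. Leave alone

How it is judged:
By the outcome, as a careful person would: the job done as asked, in the order asked, and still so for the second after the job is handed in, with the robot touching nothing.
It also fails if it takes over 48 s, if anything falls off the work surface, if the arm or the gripper's body presses on something with over 40 N, if the wrist force passes 120 N, or if a joint passes its speed limit or range.

## Robot

A 6-joint arm with a two-finger parallel gripper is mounted at the origin on the work surface. World frame = base frame: x ahead of the robot, y to its left, z up, the work surface at z = 0. Lengths are in m, angles in degrees, forces in N, time in s.
With the tool pointing down it reaches from about 0.425 to 0.925 m from the base axis. Payload 12.5 kg.
Tool frame: the origin (TCP) lies between the finger pads, 19 mm behind the fingertips; this is the grasp point; z points along the fingers, y is the line along which they close (so a half turn about z gives the same grasp; the last joint's range is limited). The gripper opens to 85 mm and grips with 20 to 120 N. Pads are 22 mm wide; open, the fingers measure 114 mm over their backs; the gripper's body (76 mm by 85 mm) begins 54 mm behind the grasp point. The pads swing forward as they close: fully open they stand 13 mm farther back than shut.
Start: joints at [69.752, 28.126, 89.318, -0, 62.55, -6.05], TCP at [0.153, 0.606, 0.25] pointing down, gripper open.
Joint ranges: [-177.58, 177.58], [-47.91, 125.51], [2.72, 160], [-65.01, 245.01], [3.68, 167.84], [-153.87, 153.87]. Speed limits (degrees/s): [127.2, 127.2, 159.86, 180, 180, 180].

## Interface

Orientations are given as [roll, pitch, yaw] about the fixed x, y, z axes, in that order (R = Rz(yaw) Ry(pitch) Rx(roll)).
In Python, from cell import env gives the robot as it stands.
- The arm moves only by the tool step_arm, never from a script. Its argument "deltas" is a list of rows, each a list of 7 numbers: the shift along the tool's x, y, z in units of 0.12 m (1.0 is 0.12 m), then the turn, a rotation vector about the tool's x, y, z in units of 90 degrees (1.0 is 90 degrees), then the opening, from -1 (shut) to 1 (fully open). In form: [[x, y, z, ax, ay, az, claw], ...]. A call has 1 to 20 rows; each row shifts and turns the commanded pose from where the row before left it, along the tool's axes as they then stand; what a row does not reach is not made up. A row lasts 1/10 s, in which the tool goes at most 50 mm and 8.59 degrees, less where a joint would pass 70% of its speed; a pose out of reach is approached as far as the arm can. A call with a number of a shift or a turn outside -1 to 1 is refused whole. A call with a gripper value outside its range is refused whole. The fingers move at their own pace and stop on an object; the grip force is fixed at half the most. Time passes only in rows, so rows that do not move let the fingers close. It gives the time, the measured TCP pose, the force, the opening and the grip force at its end, in the units of the state.
- env.read_state(): the state, without advancing time (a new reading comes with each control period).
- env.grab_frame(name): name is "scene" or "top" or "wrist"; returns (picture, depth): 400x640x3 uint8, blue, green, red; 400x640 float32, m along the optical axis (not along the pixel's ray), 0 where there is no reading.
- env.camera_info(name): a dict with "fx", "fy", "cx", "cy" (pixels), "eye" and "orientation" of the camera in the world. Camera axes: x right, y up, looking along -z (the intrinsics and any distortion apply to the point x, -y, -z); pixel columns grow to the right and rows downward; lengths in m; the calibration is good to about 2 mm. A picture is of the moment at which its call begins: read the wrist's pose just before it. camera_info takes no time and is no camera call; for the wrist camera it gives the pose at the moment of the call.
- env.hand_in(): hands the job in; it is judged then, once.
The state is a dict: "t": time; "joints": joint angles; "joint_vel": joint speeds; "joint_efforts": joint torques, N m; "tcp_pos": TCP position; "orientation": TCP orientation; "force": force on the tool from outside, world axes, zero at the start; "wrist_torque": the same for the moment, N m; "gripper_width": opening from 0.0 (shut) to 1.0 (fully open); "grasp_force": force on a finger pad.
Only numpy, scipy, OpenCV 4.12 (cv2) and the standard library are available. Lean on these libraries where they do the work, as an engineer would, in place of code of your own. Each camera call takes 0.05 s, during which the arm holds its last target. There are 200 camera calls.

## Working session

There is one attempt and no reset: what is moved stays moved. The work goes in short steps, Python scripts to look and compute and a tool call to move; the robot and the scene stay as the last step left them, time stands still between calls to the robot, and variables do not carry over. Pictures are saved under pics/ and viewed, at most 10 in all, crops included, and the job is handed in when it is done.

Besides the shell and the picture viewer there is one more tool, called after "Request:" in YAML: its name, and indented under it one key for each argument. step_arm: Moves the arm, as the interface text tells. Its arguments: {"type":"object","properties":{"deltas":{"type":"array"}},"required":["deltas"]}

```bash
mkdir -p pics; ls; python3 - <<'E'
from cell import env
import cv2,numpy as np
s=env.read_state();print(s)
for n in("top","scene"):
    p,d=env.grab_frame(n);cv2.imwrite(f"pics/{n}1.png",p);np.savez(f"{n}1.npz",p=p,d=d);print(env.camera_info(n))
E
```

```text
pics
{'t': 0.0, 'joints': array([ 6.97492759e+01,  2.81622001e+01,  8.93507323e+01,  5.70018604e-04,
        6.25500695e+01, -6.04958350e+00]), 'joint_vel': array([ 0.16075325, -0.0285454 ,  0.01015883,  0.05850645, -0.04218647,
       -0.07813534]), 'joint_efforts': array([ 2.90497206e-03, -6.18440509e+01, -2.61602050e+01, -9.17984562e-05,
        4.07936095e-03, -1.89211121e-06]), 'tcp_pos': array([0.15322145, 0.60570628, 0.2494452 ]), 'orientation': array([-1.79937402e+02, -7.14245281e-03,  1.65798592e+02]), 'force': array([ 0.24676118, -0.21158613, -0.60974353]), 'wrist_torque': array([-0.02571823,  0.02053656,  0.00283288]), 'grasp_force': 0.0, 'gripper_width': 1.0024988115555733}
{'fx': 481.2602693043308, 'fy': 481.2602693043308, 'cx': 318.30625032960785, 'cy': 198.34588315173886, 'eye': array([0.4370998 , 0.00825766, 1.30182515]), 'orientation': array([  4.98908388,  -1.25716784, -91.59739179])}
{'fx': 374.6849189085593, 'fy': 374.6849189085593, 'cx': 316.7241140177062, 'cy': 193.56702903347377, 'eye': array([1.16575688, 0.48710881, 1.12614108]), 'orientation': array([ 36.54465916,   0.55396559, 127.05090064])}
```

View pics/top1.png

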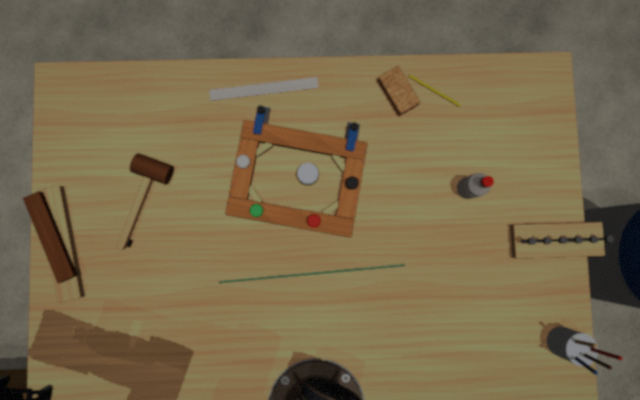

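View pics/scene1.png

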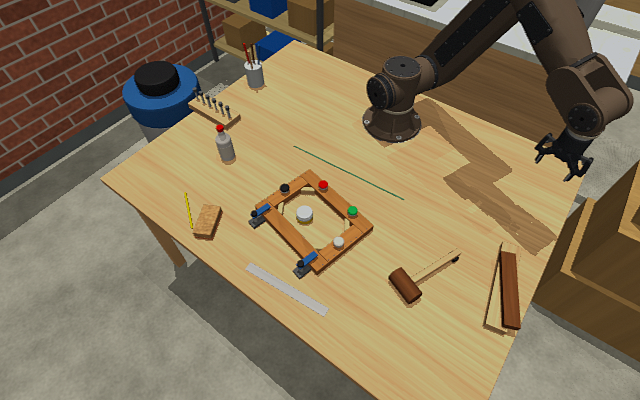

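The top view shows white at (243,161), black at (352,183), red at (313,221) and green at (256,211). In the scene view they are at (338,242), (285,188), (323,184) and (352,211). Next I triangulate.

```bash
cat > h.py <<'E'
import numpy as np,cv2
from scipy.spatial.transform import Rotation as R
def ray(c,u,v):
    d=R.from_euler('xyz',c['orientation'],degrees=True).apply([(u-c['cx'])/c['fx'],-(v-c['cy'])/c['fy'],-1]);return np.array(c['eye']),d
def plane(c,u,v,z):
    e,d=ray(c,u,v);return e+d*(z-e[2])/d[2]
def tri(a,b):
    (p,d),(q,f)=a,b
    s=np.linalg.lstsq(np.c_[d,-f],q-p,rcond=None)[0]
    A,B=p+d*s[0],q+f*s[1];return (A+B)/2,np.linalg.norm(A-B)
def blob(p,col,seed,r=14):
    h=cv2.cvtColor(p,cv2.COLOR_BGR2HSV).astype(int);H,S,V=h[...,0],h[...,1],h[...,2]
    m={'white':(S<60)&(V>90),'black':(V<55),'red':((H<5)|(H>174))&(S>190)&(V>80),'green':(H>45)&(H<80)&(S>100)}[col].astype(np.uint8)
    k=np.zeros_like(m);cv2.circle(k,seed,r,1,-1);m=m*k
    n,l,st,ce=cv2.connectedComponentsWithStats(m)
    i=1+np.argmax(st[1:,4]);return ce[i],st[i]
E
python3 - <<'E'
from cell import env
from h import *
seeds={'white':((243,161),(338,242)),'black':((352,183),(285,188)),'red':((313,221),(323,184)),'green':((256,211),(352,211))}
ct,cs=env.camera_info('top'),env.camera_info('scene')
T,S=np.load('top1.npz'),np.load('scene1.npz')
for k,(a,b) in seeds.items():
    (pa,sa),(pb,sb)=blob(T['p'],k,a),blob(S['p'],k,b,10)
    def dep(c,D,p):
        d=np.median(D['d'][int(p[1])-1:int(p[1])+2,int(p[0])-1:int(p[0])+2]);e,r=ray(c,*p);return e+r*d
    print(k,pa.round(1),sa,pb.round(1),sb)
    x,g=tri(ray(ct,*pa),ray(cs,*pb));print('  tri',x.round(4),g.round(4),'dT',dep(ct,T,pa).round(4),'dS',dep(cs,S,pb).round(4),'pl',plane(ct,*pa,.058).round(4))
pic=np.vstack([cv2.resize(T['p'][95:245,215:380],None,fx=4,fy=4)])
cv2.imwrite('pics/c1.png',pic[:600])
E
```

```text
white [242.5 161. ] [236 155  14  13 135] [338.1 241.4] [333 237  11  10  91]
  tri [0.6491 0.1725 0.0516] 0.0021 dT [0.6468 0.172  0.0622] dS [0.6532 0.1738 0.0588] pl [0.6475 0.1725 0.058 ]
black [351.3 182.6] [346 177  12  12 110] [284.3 187.7] [280 184   9   8  57]
  tri [ 0.585  -0.1104  0.0518] 0.0013 dT [ 0.5837 -0.1091  0.0595] dS [ 0.5891 -0.1071  0.0587] pl [ 0.5838 -0.1093  0.058 ]
red [313.5 220.3] [308 215  12  12 113] [322.9 184.2] [319 181   9   8  55]
  tri [ 0.4888 -0.0085  0.0511] 0.0009 dT [ 0.4883 -0.008   0.058 ] dS [ 0.4943 -0.005   0.0594] pl [ 0.4883 -0.008   0.058 ]
green [255.9 210. ] [250 204  13  13 123] [352.2 210.1] [348 206  10   9  72]
  tri [0.5196 0.1402 0.0513] 0.0009 dT [0.5189 0.14   0.0574] dS [0.5251 0.1427 0.06  ] pl [0.5189 0.1399 0.058 ]
```

View pics/c1.png

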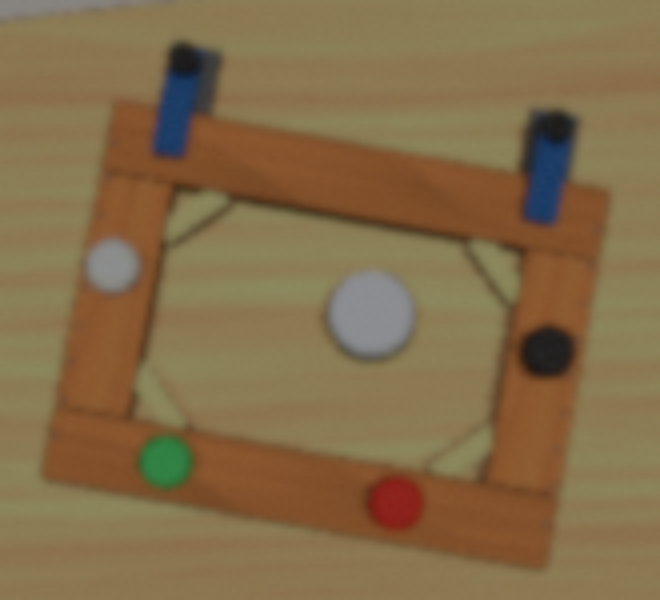

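The crop shows the four caps centred on the rails, with the near rail carrying green and red, and the clamps well away from the targets. I'll shut the fingers and move above white.

Request:
step_arm:
  deltas:
    - [-0.325, -0.166, 0.028, 0, 0, 0, -1]
    - [-0.325, -0.166, 0.028, 0, 0, 0, -1]
    - [-0.325, -0.166, 0.028, 0, 0, 0, -1]
    - [-0.325, -0.166, 0.028, 0, 0, 0, -1]
    - [-0.325, -0.166, 0.028, 0, 0, 0, -1]
    - [-0.325, -0.166, 0.028, 0, 0, 0, -1]
    - [-0.325, -0.166, 0.028, 0, 0, 0, -1]
    - [-0.325, -0.166, 0.028, 0, 0, 0, -1]
    - [-0.325, -0.166, 0.028, 0, 0, 0, -1]
    - [-0.325, -0.166, 0.028, 0, 0, 0, -1]
    - [-0.325, -0.166, 0.028, 0, 0, 0, -1]
    - [-0.325, -0.166, 0.028, 0, 0, 0, -1]
    - [-0.325, -0.166, 0.028, 0, 0, 0, -1]
    - [-0.325, -0.166, 0.028, 0, 0, 0, -1]
    - [-0.325, -0.166, 0.028, 0, 0, 0, -1]
    - [0, 0, 0, 0, 0, 0, -1]
    - [0, 0, 0, 0, 0, 0, -1]
    - [0, 0, 0, 0, 0, 0, -1]

```text
t: 1.9
tcp_pos: [0.6464, 0.1734, 0.1994]
orientation: [-180.0, -0.0, 165.8]
force: [0.2, 0.4, -0.7]
gripper_width: 0.002
grasp_force: 0.0
```

```bash
cat >> h.py <<'E'
def go(s,t):
    r=R.from_euler('xyz',s['orientation'],degrees=True).inv()
    return (r.apply(np.array(t)-s['tcp_pos'])/.12).round(3)
E
python3 - <<'E'
from cell import env
from h import *
s=env.read_state();print(s['t'],s['tcp_pos'],s['orientation'],s['force'],s['gripper_width'])
c=env.camera_info('wrist');p,d=env.grab_frame('wrist');np.savez('w1.npz',p=p,d=d);cv2.imwrite('pics/w1.png',p);print(c)
print(go(s,[.648,.1725,.10]))
e=R.from_euler('xyz',c['orientation'],degrees=True)
for x in ([.648,.1725,.06],[.648,.1725,.048]):
    q=e.inv().apply(np.array(x)-c['eye']);print(c['cx']-c['fx']*q[0]/q[2],c['cy']+c['fy']*q[1]/q[2])
E
```

```text
1.9 [0.64637824 0.17337594 0.19942663] [-1.79992259e+02 -4.72093222e-02  1.65831264e+02] [ 0.1718727   0.38909213 -0.71470063] 0.002047557227231081
{'fx': 291.0003038386505, 'fy': 291.0003038386505, 'cx': 321.5102259888254, 'cy': 196.99807924968633, 'eye': array([0.57207347, 0.19181691, 0.32438183]), 'orientation': array([-1.72237030e+01,  1.42273009e-02,  7.57626180e+01])}
[-0.016 -0.004  0.829]
321.5264995135632 193.3544208616756
321.52886935617545 189.89941184866632
```

View pics/w1.png

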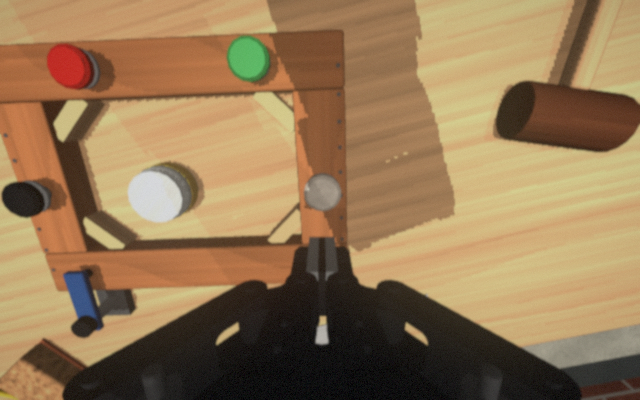

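The wrist view has white at about (323,190), 2–3 px from where I predicted it. Black, red and green are also in view, so I measure all of them from here.

```bash
python3 - <<'E'
from cell import env
from h import *
c=env.camera_info('wrist');p=np.load('w1.npz')['p'];d=np.load('w1.npz')['d']
ct=env.camera_info('top');T=np.load('top1.npz')['p']
h=cv2.cvtColor(p,cv2.COLOR_BGR2HSV)
for k,sd,r,st in (('white',(323,190),20,(243,161)),('black',(22,198),20,(352,183)),('red',(70,66),24,(313,221)),('green',(248,58),24,(256,211))):
    ce,s=blob(p,k,sd,r); a,_=blob(T,k,st)
    z=np.median(d[sd[1]-3:sd[1]+4,sd[0]-3:sd[0]+4]);e,rr=ray(c,*ce)
    x,g=tri(ray(ct,*a),(e,rr))
    print(k,ce.round(1),s,plane(c,*ce,.058).round(4),'dep',(e+rr*z).round(4),'tri',x.round(4),round(g,4),h[sd[1],sd[0]])
E
```

```text
white [322.2 192. ] [305 174  36  36 964] [0.6475 0.1736 0.058 ] dep [0.6462 0.174  0.0626] tri [0.6484 0.1732 0.0539] 0.0006 [ 16  44 162]
black [ 22.4 198.5] [   3  183   40   33 1015] [ 0.5831 -0.1073  0.058 ] dep [ 0.583  -0.1036  0.0613] tri [ 0.5836 -0.1094  0.0562] 0.0008 [13 57 40]
red [69.1 66.1] [  47   44   45   44 1437] [ 0.4882 -0.0059  0.058 ] dep [ 0.4888 -0.0044  0.0601] tri [ 0.4879 -0.0078  0.0558] 0.001 [  2 207 192]
green [248.   58.1] [ 227   36   43   45 1468] [0.5193 0.142  0.058 ] dep [0.5197 0.1423 0.0598] tri [0.5188 0.1408 0.0533] 0.001 [ 63 128 181]
```

Request:
step_arm:
  deltas:
    - [-0.009, 0, 0.25, 0, 0, 0, -1]
    - [0, 0, 0.25, 0, 0, 0, -1]
    - [0, 0, 0.25, 0, 0, 0, -1]
    - [0, 0, 0.15, 0, 0, 0, -1]
    - [0, 0, 0.03, 0, 0, 0, -1]
    - [0, 0, 0, 0, 0, 0, -1]

```text
t: 2.55
tcp_pos: [0.6478, 0.1733, 0.0882]
orientation: [-180.0, -0.0, 165.9]
force: [0.5, 0.3, 0.9]
gripper_width: 0.002
grasp_force: 0.0
```

Request:
step_arm:
  deltas:
    - [0, 0, 0.02, 0, 0, 0, -1]
    - [0, 0, 0.02, 0, 0, 0, -1]
    - [0, 0, 0.02, 0, 0, 0, -1]
    - [0, 0, 0.02, 0, 0, 0, -1]
    - [0, 0, 0, 0, 0, 0, -1]

```text
t: 3.05
tcp_pos: [0.6483, 0.1725, 0.0785]
orientation: [180.0, 0.0, 165.8]
force: [-0.2, 0.5, 1.9]
gripper_width: 0.003
grasp_force: 1.4
```

Request:
step_arm:
  deltas:
    - [0, 0, 0.015, 0, 0, 0, -1]
    - [0, 0, 0.015, 0, 0, 0, -1]
    - [0, 0, 0.015, 0, 0, 0, -1]
    - [0, 0, 0, 0, 0, 0, -1]

```text
t: 3.45
tcp_pos: [0.6483, 0.1725, 0.0728]
orientation: [180.0, 0.0, 165.8]
force: [0.4, -0.0, 3.6]
gripper_width: -0.0
grasp_force: 1.7
```

Request:
step_arm:
  deltas:
    - [0, 0, 0.01, 0, 0, 0, -1]
    - [0, 0, 0.01, 0, 0, 0, -1]
    - [0, 0, 0.01, 0, 0, 0, -1]
    - [0, 0, 0, 0, 0, 0, -1]

```text
t: 3.85
tcp_pos: [0.6483, 0.1725, 0.0693]
orientation: [180.0, 0.0, 165.8]
force: [1.5, 0.1, 3.4]
gripper_width: -0.001
grasp_force: 1.7
```

Request:
step_arm:
  deltas:
    - [0, 0, 0.01, 0, 0, 0, -1]
    - [0, 0, 0.01, 0, 0, 0, -1]
    - [0, 0, 0, 0, 0, 0, -1]

```text
t: 4.15
tcp_pos: [0.6483, 0.1726, 0.0669]
orientation: [180.0, 0.0, 165.8]
force: [1.3, -0.4, 3.0]
gripper_width: 0.008
grasp_force: 1.7
```

Request:
step_arm:
  deltas:
    - [0, 0, 0.01, 0, 0, 0, -1]
    - [0, 0, 0, 0, 0, 0, -1]

```text
t: 4.35
tcp_pos: [0.6482, 0.1725, 0.0657]
orientation: [180.0, 0.0, 165.8]
force: [1.6, 1.3, 3.8]
gripper_width: -0.006
grasp_force: 1.7
```

Request:
step_arm:
  deltas:
    - [0, 0, 0.01, 0, 0, 0, -1]
    - [0, 0, 0, 0, 0, 0, -1]

```text
t: 4.55
tcp_pos: [0.6483, 0.1726, 0.0647]
orientation: [180.0, 0.0, 165.8]
force: [0.1, 1.4, 7.3]
gripper_width: -0.001
grasp_force: 3.1
```

Request:
step_arm:
  deltas:
    - [0, 0, 0.008, 0, 0, 0, -1]
    - [0, 0, 0, 0, 0, 0, -1]
    - [0, 0, 0, 0, 0, 0, -1]

```text
t: 4.85
tcp_pos: [0.6483, 0.1726, 0.0641]
orientation: [180.0, 0.0, 165.8]
force: [0.2, -0.5, 7.8]
gripper_width: 0.0
grasp_force: 4.0
```

Force is rising along the cushion slope with the tip at 45 mm, so white is home. I retreat, check it, and move over to black.

Request:
step_arm:
  deltas:
    - [0, 0, -0.05, 0, 0, 0, -1]
    - [0, 0, -0.25, 0, 0, 0, -1]
    - [0, 0, -0.3, 0, 0, 0, -1]
    - [0, 0, -0.2, 0, 0, 0, -1]
    - [-0.008, -0.344, 0, 0, 0, 0, -1]
    - [-0.008, -0.344, 0, 0, 0, 0, -1]
    - [-0.008, -0.344, 0, 0, 0, 0, -1]
    - [-0.008, -0.344, 0, 0, 0, 0, -1]
    - [-0.008, -0.344, 0, 0, 0, 0, -1]
    - [-0.008, -0.344, 0, 0, 0, 0, -1]
    - [-0.004, -0.344, 0, 0, 0, 0, -1]
    - [0, 0, 0, 0, 0, 0, -1]
    - [0, 0, 0, 0, 0, 0, -1]

```text
t: 6.15
tcp_pos: [0.5828, -0.1098, 0.1593]
orientation: [180.0, -0.1, 165.7]
force: [-1.1, 0.7, 0.4]
gripper_width: 0.005
grasp_force: 0.0
```

```bash
python3 - <<'E'
from cell import env
from h import *
s=env.read_state();print(s['t'],s['tcp_pos'],s['force'])
c=env.camera_info('wrist');p,d=env.grab_frame('wrist');cv2.imwrite('pics/w2.png',p)
e=R.from_euler('xyz',c['orientation'],degrees=True)
q=e.inv().apply(np.array([.5836,-.1093,.058])-c['eye']);sd=(int(c['cx']-c['fx']*q[0]/q[2]),int(c['cy']+c['fy']*q[1]/q[2]))
print(sd);ce,st=blob(p,'black',sd,22);x=plane(c,*ce,.060);print(ce,st,x,go(s,[*x[:2],.09]))
p,d=env.grab_frame('scene');np.savez('s2.npz',p=p,d=d);d0=np.load('scene1.npz')['d'];print([ (d-d0)[y-1:y+2,x-1:x+2].mean().round(4) for x,y in ((338,241),(285,188),(323,184),(352,210))])
cv2.imwrite('pics/s2.png',cv2.resize(p[160:270,250:380],None,fx=5,fy=5))
E
```

```text
6.15 [ 0.58275455 -0.10981238  0.15930031] [-1.07977955  0.65863405  0.35966149]
(322, 205)
[332.96137339 209.2360515 ] [317 187  26  38 233] [ 0.58822224 -0.1020169   0.06      ] [-0.029  0.074  0.577]
[np.float32(0.0132), np.float32(1e-04), np.float32(0.001), np.float32(0.0009)]
```

View pics/w2.png

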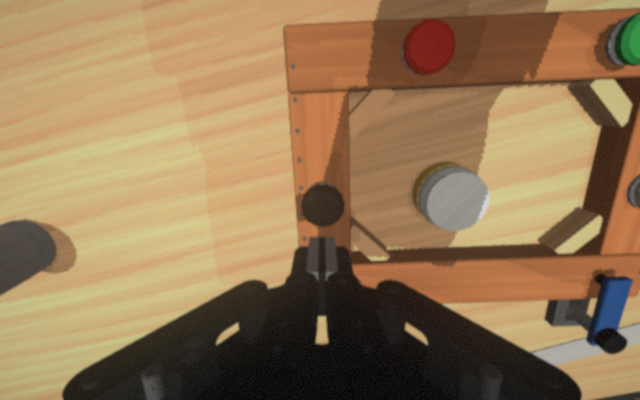

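The black cap is centred at about (323,205), matching the prediction (322,205), so the failed black mask doesn't matter. White dropped as expected. Descending on black.

Request:
step_arm:
  deltas:
    - [-0.007, 0.004, 0.25, 0, 0, 0, -1]
    - [0, 0, 0.25, 0, 0, 0, -1]
    - [0, 0, 0.11, 0, 0, 0, -1]
    - [0, 0, 0.02, 0, 0, 0, -1]
    - [0, 0, 0.02, 0, 0, 0, -1]
    - [0, 0, 0, 0, 0, 0, -1]

```text
t: 6.85
tcp_pos: [0.5847, -0.1087, 0.0824]
orientation: [180.0, 0.1, 165.8]
force: [-0.1, 0.8, -0.5]
gripper_width: -0.0
grasp_force: 0.0
```

Request:
step_arm:
  deltas:
    - [0, 0, 0.015, 0, 0, 0, -1]
    - [0, 0, 0.015, 0, 0, 0, -1]
    - [0, 0, 0.015, 0, 0, 0, -1]
    - [0, 0, 0, 0, 0, 0, -1]

```text
t: 7.25
tcp_pos: [0.5846, -0.109, 0.0765]
orientation: [180.0, 0.1, 165.8]
force: [1.3, 0.3, 3.2]
gripper_width: 0.003
grasp_force: 1.7
```

Request:
step_arm:
  deltas:
    - [0, 0, 0.01, 0, 0, 0, -1]
    - [0, 0, 0.01, 0, 0, 0, -1]
    - [0, 0, 0.01, 0, 0, 0, -1]
    - [0, 0, 0, 0, 0, 0, -1]

```text
t: 7.65
tcp_pos: [0.5845, -0.1089, 0.0726]
orientation: [180.0, 0.0, 165.8]
force: [2.0, 0.2, 3.4]
gripper_width: -0.001
grasp_force: 1.7
```

Request:
step_arm:
  deltas:
    - [0, 0, 0.01, 0, 0, 0, -1]
    - [0, 0, 0.01, 0, 0, 0, -1]
    - [0, 0, 0.01, 0, 0, 0, -1]
    - [0, 0, 0.01, 0, 0, 0, -1]
    - [0, 0, 0.01, 0, 0, 0, -1]
    - [0, 0, 0, 0, 0, 0, -1]

```text
t: 8.25
tcp_pos: [0.5843, -0.1089, 0.0664]
orientation: [180.0, -0.0, 165.8]
force: [2.6, -1.2, 3.0]
gripper_width: -0.0
grasp_force: 1.7
```

Request:
step_arm:
  deltas:
    - [0, 0, 0.01, 0, 0, 0, -1]
    - [0, 0, 0.01, 0, 0, 0, -1]
    - [0, 0, 0, 0, 0, 0, -1]
    - [0, 0, 0, 0, 0, 0, -1]

```text
t: 8.65
tcp_pos: [0.5843, -0.1089, 0.0644]
orientation: [180.0, 0.0, 165.8]
force: [2.0, -0.6, 7.9]
gripper_width: -0.001
grasp_force: 3.4
```

Request:
step_arm:
  deltas:
    - [0, 0, 0.006, 0, 0, 0, -1]
    - [0, 0, 0, 0, 0, 0, -1]
    - [0, 0, -0.05, 0, 0, 0, -1]
    - [0, 0, -0.25, 0, 0, 0, -1]
    - [0, 0, -0.3, 0, 0, 0, -1]
    - [0, 0, -0.2, 0, 0, 0, -1]
    - [0.246, 0.155, 0, 0, 0, 0, -1]
    - [0.246, 0.155, 0, 0, 0, 0, -1]
    - [0.246, 0.155, 0, 0, 0, 0, -1]
    - [0.246, 0.155, 0, 0, 0, 0, -1]
    - [0, 0, 0, 0, 0, 0, -1]
    - [0, 0, 0, 0, 0, 0, -1]

```text
t: 9.85
tcp_pos: [0.4876, -0.0074, 0.1595]
orientation: [-180.0, -0.1, 165.9]
force: [-0.0, 0.7, 0.9]
gripper_width: 0.002
grasp_force: 0.0
```

```bash
python3 - <<'E'
from cell import env
from h import *
s=env.read_state();print(s['t'],s['tcp_pos'],s['force'])
c=env.camera_info('wrist');p,d=env.grab_frame('wrist')
e=R.from_euler('xyz',c['orientation'],degrees=True)
q=e.inv().apply(np.array([.488,-.0078,.058])-c['eye']);sd=(int(c['cx']-c['fx']*q[0]/q[2]),int(c['cy']+c['fy']*q[1]/q[2]))
ce,st=blob(p,'red',sd,30);x=plane(c,*ce,.059);print(sd,ce,st,x,go(s,[*x[:2],.082]))
p,d=env.grab_frame('scene');d0=np.load('scene1.npz')['d'];print([ (d-d0)[y-1:y+2,x-1:x+2].mean().round(4) for x,y in ((338,241),(285,188),(352,210))])
E
```

```text
9.85 [ 0.48761356 -0.00742874  0.15954339] [-0.00398503  0.7246449   0.9124112 ]
(321, 204) [308.51282051 195.02564103] [303 187  15  20 117] [ 0.47683075 -0.01603766  0.059     ] [ 0.069 -0.091  0.646]
[np.float32(-0.1248), np.float32(0.0131), np.float32(0.0016)]
```

The red mask only caught part of the cap, which lies in shadow, so I'll check by eye.

```bash
python3 - <<'E'
from cell import env
import cv2
p,d=env.grab_frame('wrist');cv2.imwrite('pics/w3.png',cv2.resize(p[150:260,240:400],None,fx=4,fy=4))
E
```

```text
(no output)
```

View pics/w3.png

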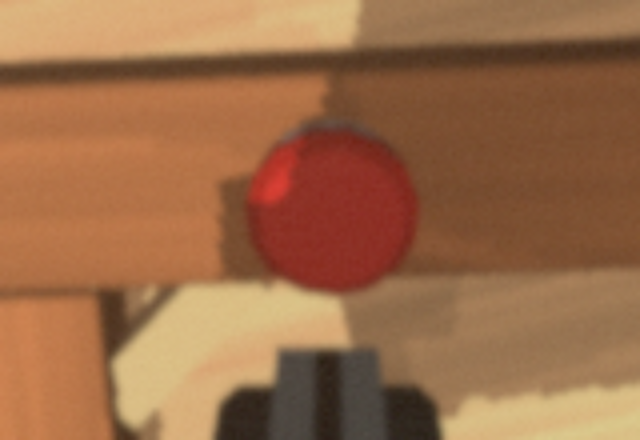

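The red cap is centred at about (323,202.5) in the full image, within 2 px (about 1 mm) of the prediction. Descending.

Request:
step_arm:
  deltas:
    - [0, 0, 0.25, 0, 0, 0, -1]
    - [0, 0, 0.25, 0, 0, 0, -1]
    - [0, 0, 0.11, 0, 0, 0, -1]
    - [0, 0, 0.02, 0, 0, 0, -1]
    - [0, 0, 0.02, 0, 0, 0, -1]
    - [0, 0, 0, 0, 0, 0, -1]

```text
t: 10.6
tcp_pos: [0.4884, -0.0081, 0.0818]
orientation: [180.0, 0.0, 165.8]
force: [0.3, 0.7, 0.3]
gripper_width: -0.0
grasp_force: 0.0
```

Request:
step_arm:
  deltas:
    - [0, 0, 0.015, 0, 0, 0, -1]
    - [0, 0, 0.015, 0, 0, 0, -1]
    - [0, 0, 0.015, 0, 0, 0, -1]
    - [0, 0, 0.01, 0, 0, 0, -1]
    - [0, 0, 0.01, 0, 0, 0, -1]
    - [0, 0, 0, 0, 0, 0, -1]

```text
t: 11.2
tcp_pos: [0.4883, -0.0078, 0.0737]
orientation: [180.0, 0.0, 165.8]
force: [0.7, -0.1, 3.1]
gripper_width: 0.002
grasp_force: 1.7
```

Request:
step_arm:
  deltas:
    - [0, 0, 0.01, 0, 0, 0, -1]
    - [0, 0, 0.01, 0, 0, 0, -1]
    - [0, 0, 0.01, 0, 0, 0, -1]
    - [0, 0, 0.01, 0, 0, 0, -1]
    - [0, 0, 0, 0, 0, 0, -1]

```text
t: 11.7
tcp_pos: [0.4882, -0.0078, 0.0688]
orientation: [180.0, 0.0, 165.8]
force: [1.5, 0.3, 2.7]
gripper_width: 0.004
grasp_force: 1.7
```

Request:
step_arm:
  deltas:
    - [0, 0, 0.01, 0, 0, 0, -1]
    - [0, 0, 0.01, 0, 0, 0, -1]
    - [0, 0, 0, 0, 0, 0, -1]

```text
t: 12.0
tcp_pos: [0.4882, -0.0078, 0.0664]
orientation: [180.0, 0.0, 165.8]
force: [3.6, -0.6, 3.2]
gripper_width: -0.002
grasp_force: 1.7
```

Request:
step_arm:
  deltas:
    - [0, 0, 0.01, 0, 0, 0, -1]
    - [0, 0, 0.01, 0, 0, 0, -1]
    - [0, 0, 0, 0, 0, 0, -1]
    - [0, 0, 0, 0, 0, 0, -1]

```text
t: 12.4
tcp_pos: [0.4882, -0.0078, 0.0643]
orientation: [180.0, 0.0, 165.8]
force: [2.3, -1.8, 7.3]
gripper_width: -0.002
grasp_force: 3.7
```

Request:
step_arm:
  deltas:
    - [0, 0, 0.005, 0, 0, 0, -1]
    - [0, 0, 0, 0, 0, 0, -1]
    - [0, 0, -0.05, 0, 0, 0, -1]
    - [0, 0, -0.25, 0, 0, 0, -1]
    - [0, 0, -0.4, 0, 0, 0, -1]
    - [0, 0, -0.4, 0, 0, 0, -1]
    - [0, 0, -0.4, 0, 0, 0, -1]
    - [0, -0.4, -0.1, 0, 0, 0, -1]
    - [0, -0.4, -0.1, 0, 0, 0, -1]
    - [0, -0.4, -0.1, 0, 0, 0, -1]
    - [0, 0, 0, 0, 0, 0, -1]
    - [0, 0, 0, 0, 0, 0, -1]
    - [0, 0, 0, 0, 0, 0, -1]

```text
t: 13.7
tcp_pos: [0.4524, -0.1465, 0.2789]
orientation: [180.0, -0.1, 165.8]
force: [-0.1, 0.4, 0.1]
gripper_width: -0.003
grasp_force: 0.0
```

```bash
python3 - <<'E'
from cell import env
from h import *
s=env.read_state();print(s['t'],s['tcp_pos'],s['force'])
p,d=env.grab_frame('scene');d0=np.load('scene1.npz')['d'];print([ (d-d0)[y-1:y+2,x-1:x+2].mean().round(4) for x,y in ((338,241),(285,188),(323,184),(352,210))])
cv2.imwrite('pics/s3.png',cv2.resize(p[150:270,240:390],None,fx=4,fy=4))
E
```

```text
13.7 [ 0.45237293 -0.14649106  0.27891809] [-0.11438393  0.39851451  0.10262192]
[np.float32(0.0123), np.float32(0.0133), np.float32(0.017), np.float32(-0.0006)]
```

View pics/s3.png

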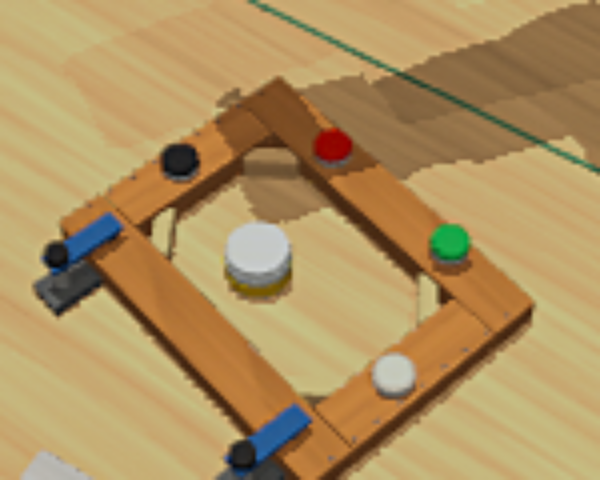

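The crop shows white at (394,374), black at (180,160) and red at (332,146) sitting low on the rails. Green at (450,242) still stands proud, and the wax tin hasn't moved. Handing in.

```bash
python3 -c "
from cell import env
print(env.hand_in())"
```

```text
the job is handed in; nothing more can be done
None
```

I pushed the white, black and red feet home in that order, each confirmed by the force rising at the rail stop and by the final pictures. The green foot, frame, glue bottle, wax tin and mallet were left alone, and the job was handed in at about 14 s; no verdict came back.

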